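# Close down the negative-dusting bench

## Task

The dusting session is over: shut the yellow air valve fully (handle square across the line), and only then pull back the coupler's spring sleeve so that the blue fan nozzle is let go, and release the sleeve so that it snaps fully forward. Stand the nozzle on edge in the slot of the wooden block, pushed fully down and centred along the block, and slide every black negative carrier left on the mat into an empty slot of the aluminium rack, fully home against the back and with its orange tab outwards. Leave the carriers already filed in the rack fully home, and do not shift or tip the other things on the bench.

Things in the scene. Friction and masses are not known exactly. Their poses are not given: they have to be found in the camera images.
- station: Bench air outlet, fixed: valve block (50 x 46 mm, 78 to 122 mm up) on a column, filter behind, gauge on its +y side (to 79 mm from the axis, 125 mm up). Origin: on the table under the block's centre. In front, a quick coupler: axis level, 100 mm up, running out along -x; mouth 106 mm out. Its sleeve is 42 mm long, 32 mm across (35 at the rims) and spans 62 to 104 mm out when forward.
- valve (a joint): Yellow valve handle, 85 mm long, 14 mm wide, 10 mm thick, turning about the vertical line through the station's origin; mid-plane 147 mm above the table. 0 rad = shut: handle along the station's -y, square to the coupler. 1.57 = open: along the station's -x, above the coupler. Shutting swings the tip from -x to -y. Friction 0.12 N m; it stays where left.
- valve_tip (a point): Point in the yellow handle 75 mm from its pivot (10 mm short of its end), at mid thickness.
- sleeve (a joint): Slide of the sleeve: 0 m = forward (locked); 0.012 = fully back, moved along the station's +x. Spring 4 N at 0, 10 N at 0.012, plus up to 3 N lock friction. From about 0.009 the plug is free: a spring pushes the nozzle 18 mm out, where it rests loosely, blade upright, with 23 mm of plug still in the mouth. Once the nozzle is that far out, the sleeve, let go, springs back to 0.
- sleeve_mid (a point): Centre of the sleeve, on its axis (83 mm out from the station's origin when forward, 100 mm up); x axis along the station's x.
- nozzle: Blue flat fan nozzle, 90 g: blade 65 mm long (x), 12 mm thick (y), 60 mm high (z); on its +x side a brass collar (22 mm across) and steel plug, together 63 mm long. Origin: blade centre, on the plug's axis; centre of mass about 18 mm along +x. Starts locked in the coupler, blade upright, origin 161 mm out. Once released, draw it along the station's -x, 25 mm or more, to free it.
- block: Wooden holder fixed to the table, 80 mm (x) x 100 mm (y), top 34 mm up. Origin: centre of underside. One slot runs through its centre along its x: 17 mm wide, lips sloping out to 33 mm at the top, floor 12 mm up, open at both ends. The nozzle's blade stands in it on a long edge, x along the block's x either way round; nozzle origin then 42 mm above the block's origin.
- rack: Aluminium rack, fixed, 120 mm deep (x), 154 wide (y), 100 high. Origin: centre of underside. Mouth at its -x (x = -60 mm; flared wings reach -69). Six level slots: columns at y = -45 and +45 mm, shelves with upper faces 34, 56, 78 mm up; each 56 mm wide, 17 high, back stop at x = +55. One carrier per slot; home, it sticks out 55 mm over any slot below: fill columns from the bottom.
- carrier0: Negative carrier to be filed, lying flat on the thin blue mat (2 mm thick) (or absent: 2 to 4 are there): black flat bar 170 mm (x) x 50 mm (y) x 10 mm, 80 g, with amber film windows. Origin: centre of its underside. Its orange tab end is at -x; the other end (+x, its tip) goes into the rack first.
- carrier1: Negative carrier to be filed, lying flat on the thin blue mat (2 mm thick) (or absent: 2 to 4 are there): black flat bar 170 mm (x) x 50 mm (y) x 10 mm, 80 g, with amber film windows. Origin: centre of its underside. Its orange tab end is at -x; the other end (+x, its tip) goes into the rack first.
- carrier2: Negative carrier to be filed, lying flat on the thin blue mat (2 mm thick) (or absent: 2 to 4 are there): black flat bar 170 mm (x) x 50 mm (y) x 10 mm, 80 g, with amber film windows. Origin: centre of its underside. Its orange tab end is at -x; the other end (+x, its tip) goes into the rack first.
- carrier3: Negative carrier to be filed, lying flat on the thin blue mat (2 mm thick) (or absent: 2 to 4 are there): black flat bar 170 mm (x) x 50 mm (y) x 10 mm, 80 g, with amber film windows. Origin: centre of its underside. Its orange tab end is at -x; the other end (+x, its tip) goes into the rack first.
- carrier0_tip (a point): Middle of the tip end (+x) of carrier0, 85 mm from its centre, 5 mm above its underside. Home, this point is at the rack's back stop.
- carrier1_tip (a point): Middle of the tip end (+x) of carrier1, 85 mm from its centre, 5 mm above its underside. Home, this point is at the rack's back stop.
- carrier2_tip (a point): Middle of the tip end (+x) of carrier2, 85 mm from its centre, 5 mm above its underside. Home, this point is at the rack's back stop.
- carrier3_tip (a point): Middle of the tip end (+x) of carrier3, 85 mm from its centre, 5 mm above its underside. Home, this point is at the rack's back stop.
- filed0_tip (a point): Middle of the tip end (+x) of a like carrier that is already filed, home in the bottom slot at the rack's y = -45 mm (or absent); its centre is 85 mm behind this point.
- filed1_tip (a point): Middle of the tip end (+x) of a like carrier that is already filed, home in the bottom slot at the rack's y = 45 mm (or absent); its centre is 85 mm behind this point.
- loupe: Bystander: black magnifier, standing cylinder 48 mm across, 46 mm tall. Origin: on its underside, at the middle of its width.
- brush: Bystander: flat dusting brush lying on the table, 145 mm long, 40 mm wide, 12 mm thick (origin 80 mm from the handle's end). Origin: on its underside, at the middle of its width.
- bulb: Bystander: black rubber hand-blower bulb standing upright, 62 mm across, 100 mm tall. Origin: on its underside, at the middle of its width.
- film_can: Bystander: white film can, standing cylinder 52 mm across, 48 mm tall. Origin: on its underside, at the middle of its width.
- pot: Bystander: blue ceramic pot, 70 mm across, 90 mm tall. Origin: on its underside, at the middle of its width.
- reel: Bystander: dark steel film reel lying flat, 90 mm across, 22 mm thick. Origin: on its underside, at the middle of its width.

How it is judged:
By the outcome, as a careful person would: the job done as asked, in the order asked, and still so for the second after the job is handed in, with the robot touching nothing.
Of carrier0, carrier1, carrier2, carrier3 only 2 to 4 are there at a start; the rules pass over those that are not, and their reading is None.
Of filed0, filed1 only 1 to 2 are there at a start; the rules pass over those that are not, and their reading is None.
At some moment in a run one of carrier0, carrier1, carrier2, carrier3 may be knocked a few centimetres aside while the robot is not near it.
It also fails if it takes over 210 s, if anything falls off the work surface, if the arm or the gripper's body presses on something with over 40 N, if the wrist force passes 120 N, or if a joint passes its speed limit or range.

## Robot

A 6-joint arm with a two-finger parallel gripper is mounted at the origin on the work surface. World frame = base frame: x ahead of the robot, y to its left, z up, the work surface at z = 0. Lengths are in m, angles in rad, forces in N, time in s.
With the tool pointing down it reaches from about 0.275 to 1 m from the base axis. Payload 8.4 kg.
Tool frame: the origin (TCP) lies on the centre line of the jaws, within the pads' length; the fingertips stand 17 mm ahead of it and the grasp point (between the pads) lies 2 mm behind it (bot.tcp_to_tips is the y of the fingertips in the tool frame, in m); y points along the fingers, z is the direction in which the jaws open and shut, and the axes are right-handed (so a half turn about y gives the same grasp; the last joint's range is limited). The gripper opens to 85 mm and grips with 20 to 120 N. Pads are 22 mm wide; open, the fingers measure 114 mm over their backs; the gripper's body (76 mm by 85 mm) begins 54 mm behind the grasp point. The pads swing forward as they close: fully open they stand 13 mm farther back than shut.
Start: joints at [-1.289, 0.353, 1.633, -0, 1.155, -0.002], TCP at [0.175, -0.6, 0.248] pointing down, gripper open.
Joint ranges: [-2.63, 2.63], [-0.92, 2.1], [0.06, 2.66], [-1.3, 4.44], [0, 2.69], [-3.02, 3.02]. Speed limits (rad/s): [2.22, 2.22, 2.79, 3.14, 3.14, 3.14].

## Interface

Orientations are given as a unit quaternion [x, y, z, w].
In Python, from workcell import bot, hand, kinematics, get_obs, vision, hand_in gives the robot as it stands. The module is installed in compiled form; this text tells all that it offers. Calls block until the motion is done:
- bot.reach(position, orientation): joint-space move of the TCP to a pose.
- bot.servo_line(position, ori=None, velocity=0.15): straight line of the TCP; ori=None keeps the orientation; velocity is the mean speed in m/s.
- bot.goto_joints(angles): joint-space move.
- hand.move_gripper(opening, strength=None): finger opening in m; strength is the grip in N (None keeps the last); returns when the fingers have stopped.
- bot.dwell(seconds).
- kinematics.solve_ik(position, orientation): joint angles nearest the present ones, or None.
- get_obs(): the state.
- vision.read_camera(name): name is "scene" or "top" or "wrist"; returns a dict with "frame" (400x640x3 uint8, red, green, blue), "intrinsics" (3x3 intrinsics, pixels), "view" (4x4, takes a point from world to camera coordinates). Camera axes: x right, y down, z forward; pixel columns grow to the right and rows downward; lengths in m; the calibration is good to about 2 mm. A picture is of the moment at which its call begins. There is no depth.
A pose or a line that the arm cannot do raises bot.IKError and nothing moves.
- hand_in(): hands the job in, once; it reports no verdict.
The state is a dict: "time_s": time; "joint_pos": joint angles; "joint_vel": joint speeds; "joint_efforts": joint torques, N m; "position": TCP position; "orientation": TCP orientation; "wrist_force": force on the tool from outside, world axes, zero at the start; "ft_torque": the same for the moment, N m; "gripper_width": finger opening in m.
Only numpy, scipy, OpenCV 4.12 (cv2) and the standard library are available. Lean on these libraries where they do the work, as an engineer would, in place of code of your own. Each camera call takes 0.05 s, during which the arm holds its last target. There are 200 camera calls.

## Working session

There is one attempt and no reset: what is moved stays moved. The work goes in short steps, each a Python script; the robot and the scene stay as the last script left them, time stands still between calls to the robot, and variables do not carry over. Pictures are saved under pics/ and viewed, about 12 in all and at most 16, crops included, and the job is handed in when it is done.

```bash
mkdir -p pics
cat > h.py <<'E'
import numpy as np, cv2
from workcell import bot, hand, kinematics, get_obs, vision, hand_in
from scipy.spatial.transform import Rotation as R
def shot(n,f=None):
    c=vision.read_camera(n)
    if f: cv2.imwrite('pics/'+f,c['frame'][:,:,::-1])
    return c
def ray(c,uv,z):
    K=np.array(c['intrinsics']);V=np.array(c['view'])
    uv=np.atleast_2d(np.asarray(uv,float))
    d=np.c_[uv,np.ones(len(uv))]@np.linalg.inv(K).T@V[:3,:3]
    o=-V[:3,:3].T@V[:3,3]
    return o+d*((z-o[2])/d[:,2])[:,None]
def proj(c,p):
    p=np.atleast_2d(p);V=np.array(c['view']);q=(p@V[:3,:3].T+V[:3,3])@np.array(c['intrinsics']).T
    return q[:,:2]/q[:,2:]
def quat(y,z):
    y=np.array(y,float);z=np.array(z,float);y/=np.linalg.norm(y);z-=y*(z@y);z/=np.linalg.norm(z)
    return R.from_matrix(np.c_[np.cross(y,z),y,z]).as_quat()
def st():
    o=get_obs();print('t %.1f'%o['time_s'],'pos',np.round(o['position'],4),'F',np.round(o['wrist_force'],1),'w %.4f'%o['gripper_width'])
    return o
E
python3 - <<'E'
from h import *
for n in ('scene','top','wrist'):
    c=shot(n,n+'0.png'); V=np.array(c['view']);print(n,np.round(c['intrinsics'],1).tolist(),'cam',np.round(-V[:3,:3].T@V[:3,3],3),np.round(V[:3,:3],3).tolist())
o=st();print(R.from_quat(o['orientation']).as_matrix().round(3), bot.tcp_to_tips)
E
```

```text
scene [[494.0, 0.0, 329.8], [0.0, 494.0, 203.7], [0.0, 0.0, 1.0]] cam [ 1.27  -0.708  1.158] [[0.656, 0.754, 0.017], [0.535, -0.449, -0.716], [-0.532, 0.479, -0.698]]
top [[378.2, 0.0, 316.9], [0.0, 378.2, 199.3], [0.0, 0.0, 1.0]] cam [ 0.353 -0.021  1.157] [[0.0, -1.0, -0.022], [-0.99, 0.003, -0.142], [0.142, 0.022, -0.99]]
wrist [[297.7, 0.0, 325.6], [0.0, 297.7, 200.4], [0.0, 0.0, 1.0]] cam [ 0.252 -0.577  0.373] [[0.28, -0.96, -0.001], [-0.911, -0.266, 0.315], [-0.303, -0.087, -0.949]]
t 0.1 pos [ 0.1749 -0.5997  0.2477] F [-0.5 -0.3 -0.4] w 0.0852
[[-0.96  -0.     0.28 ]
 [-0.28   0.001 -0.96 ]
 [-0.    -1.    -0.001]] 0.017
```

View pics/top0.png

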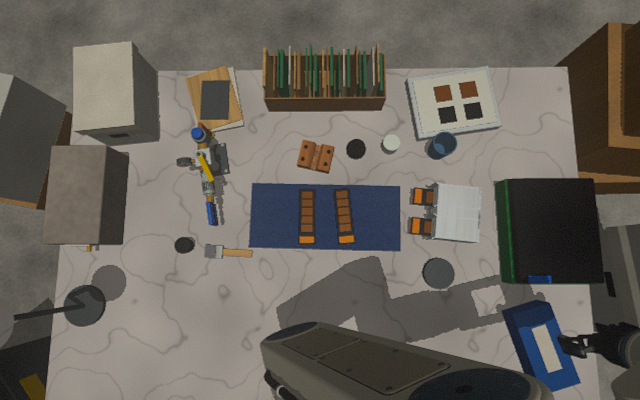

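View pics/scene0.png

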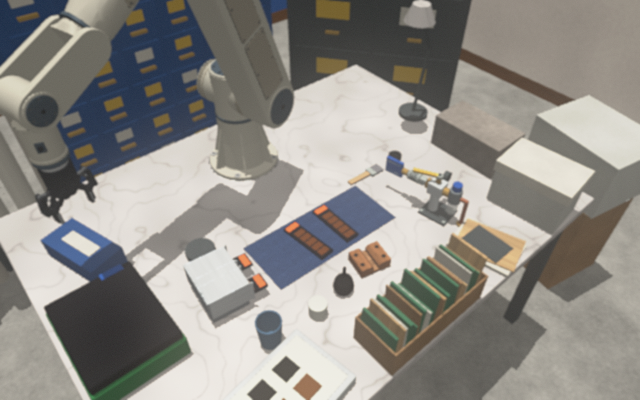

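The top view shows the station at about (207,165) with its coupler running down the image, the block at (315,155), two carriers on the mat (307,216 and 345,216) and the rack at (455,213). The rack's mouth faces left and both bottom slots are filled.

Run:
```python
import cv2,numpy as np
a=cv2.imread('pics/top0.png')
l=cv2.resize(a[115:260,160:270],None,fx=4,fy=4,interpolation=cv2.INTER_CUBIC)
r=cv2.resize(a[125:270,400:490],None,fx=4,fy=4,interpolation=cv2.INTER_CUBIC)
cv2.imwrite('pics/cropA.png',np.hstack([l,r]))
b=cv2.imread('pics/scene0.png')
l=cv2.resize(b[140:235,370:480],None,fx=3.6,fy=3.6,interpolation=cv2.INTER_CUBIC)
r=cv2.resize(b[230:325,175:285],None,fx=3.6,fy=3.6,interpolation=cv2.INTER_CUBIC)
cv2.imwrite('pics/cropB.png',np.hstack([l,r]))
```

```text
(no output)
```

View pics/cropA.png

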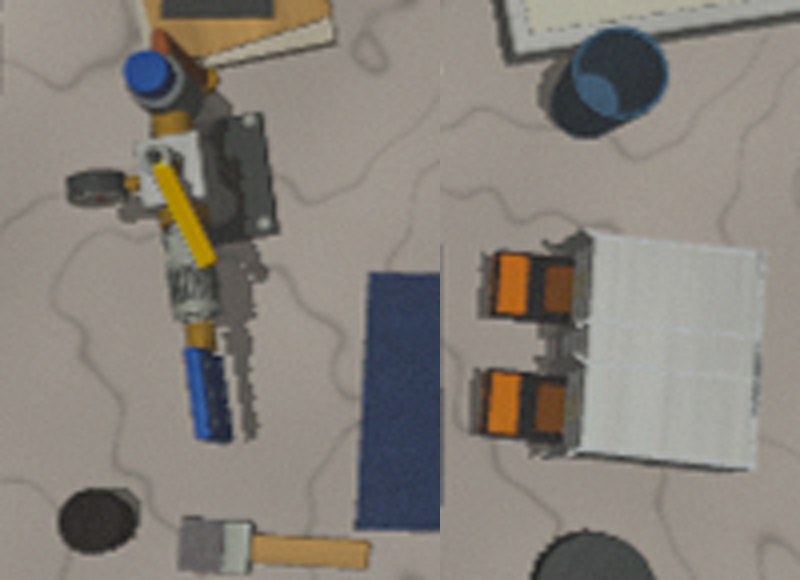

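View pics/cropB.png

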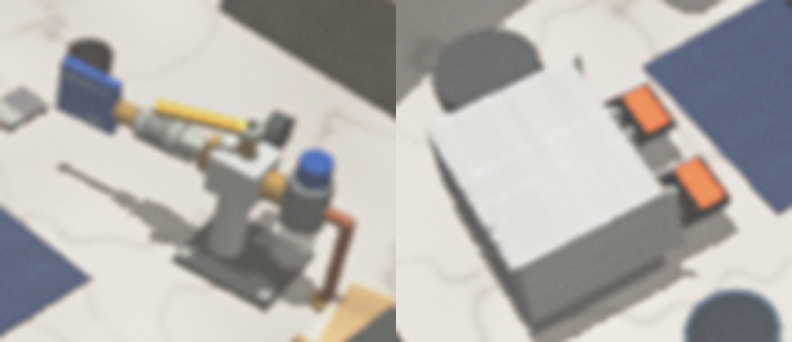

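```bash
cat >> h.py <<'E'
def mask(c,name):
    hsv=cv2.cvtColor(c['frame'],cv2.COLOR_RGB2HSV)
    lo,hi={'yellow':((20,150,110),(32,255,255)),'blue':((108,150,70),(122,255,255)),'orange':((5,180,150),(16,255,255))}[name]
    return cv2.inRange(hsv,lo,hi)
def blobs(m,amin=20):
    cs,_=cv2.findContours(m,cv2.RETR_EXTERNAL,cv2.CHAIN_APPROX_NONE)
    return [cv2.minAreaRect(k) for k in sorted(cs,key=cv2.contourArea,reverse=True) if cv2.contourArea(k)>=amin]
E
python3 - <<'E'
from h import *
c=vision.read_camera('top')
for n,z in (('yellow',.152),('blue',.13),('orange',.012)):
    for b in blobs(mask(c,n))[:5]:
        print(n,np.round(b[0],1),np.round(b[1],1),round(b[2]), ray(c,cv2.boxPoints(b),z)[:,:2].round(3).tolist())
for n,uv,z in (('block',(315,155),.034),('bulb',(356,149),.1),('can',(391,143),.048),('pot',(444,144),.09),('loupe',(184,245),.046),('brush',(230,252),.01),('reel',(438,273),.02),('blockcentre',(203,158),.122),('mat',(250,184),0),('mat',(400,250),0),('rackTL',(436.5,182.5),.1),('rackTR',(481,187),.1),('rackBR',(478.5,242),.1),('rackBL',(434,238),.1)):
    print(n,ray(c,uv,z)[0].round(3))
E
```

```text
yellow [205.4 168.3] [27.7  5.8] 63 [[0.615, 0.332], [0.623, 0.318], [0.553, 0.281], [0.546, 0.295]]
blue [548.1 354.9] [72.4 39.6] 69 [[0.163, -0.516], [0.198, -0.614], [0.032, -0.663], [-0.002, -0.568]]
blue [539.5 278.5] [ 7. 23.] 90 [[0.297, -0.555], [0.298, -0.615], [0.28, -0.614], [0.279, -0.554]]
blue [196.5 132.5] [9. 9.] 90 [[0.706, 0.357], [0.706, 0.331], [0.68, 0.33], [0.68, 0.355]]
blue [209.1 212.5] [21.5  3. ] 82 [[0.494, 0.307], [0.495, 0.299], [0.436, 0.288], [0.435, 0.296]]
orange [415.4 225.1] [ 6.3 14. ] 4 [[0.418, -0.281], [0.46, -0.286], [0.459, -0.305], [0.416, -0.3]]
orange [418.  195.5] [13.  6.] 90 [[0.549, -0.296], [0.549, -0.314], [0.508, -0.312], [0.509, -0.294]]
orange [306.5 239.5] [ 5. 13.] 90 [[0.403, 0.055], [0.403, 0.016], [0.388, 0.016], [0.388, 0.055]]
orange [345.9 239.1] [ 5.6 13.9] 84 [[0.403, -0.062], [0.407, -0.104], [0.39, -0.105], [0.386, -0.063]]
block [0.651 0.009 0.034]
bulb [ 0.651 -0.11   0.1  ]
can [ 0.683 -0.22   0.048]
pot [ 0.667 -0.365  0.09 ]
loupe [0.378 0.394 0.046]
brush [0.358 0.266 0.01 ]
reel [ 0.297 -0.352  0.02 ]
blockcentre [0.621 0.324 0.122]
mat [0.568 0.213 0.   ]
mat [ 0.364 -0.247  0.   ]
rackTL [ 0.552 -0.336  0.1  ]
rackTR [ 0.539 -0.459  0.1  ]
rackBR [ 0.385 -0.443  0.1  ]
rackBL [ 0.396 -0.322  0.1  ]
```

Run:
```python
from h import *
import pickle
q=quat((0,0,-1),(0,-1,0)); D={}
for n,p in (('rack',(0.40,-0.36,0.28)),('mat',(0.42,0.0,0.28)),('stn',(0.47,0.27,0.32))):
    bot.reach(p,q); bot.dwell(.2); D[n]=shot('wrist','w_%s.png'%n); st()
pickle.dump(D,open('views.pkl','wb'))
```

```text
t 1.7 pos [ 0.3995 -0.3607  0.2798] F [-0.6  0.  -0.4] w 0.0855
t 3.3 pos [ 0.4202 -0.0007  0.2799] F [-0.3 -0.1 -0.8] w 0.0854
t 4.6 pos [0.4702 0.2689 0.32  ] F [-0.5 -0.2 -0.1] w 0.0852
```

View pics/w_rack.png

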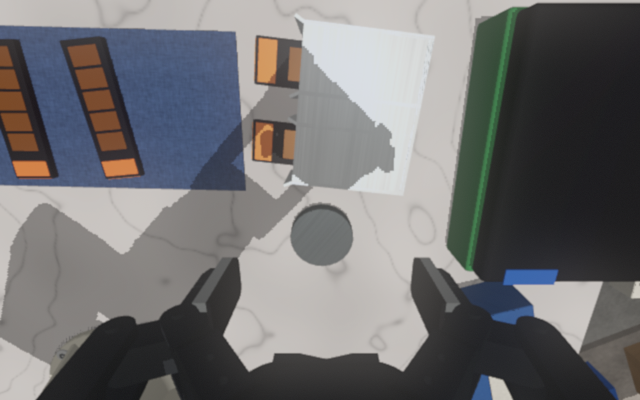

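View pics/w_mat.png

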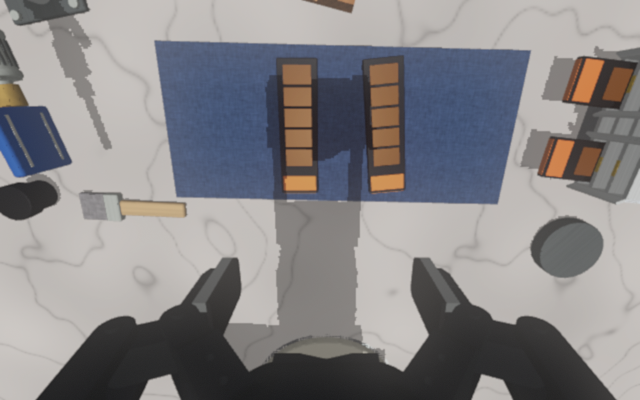

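View pics/w_stn.png

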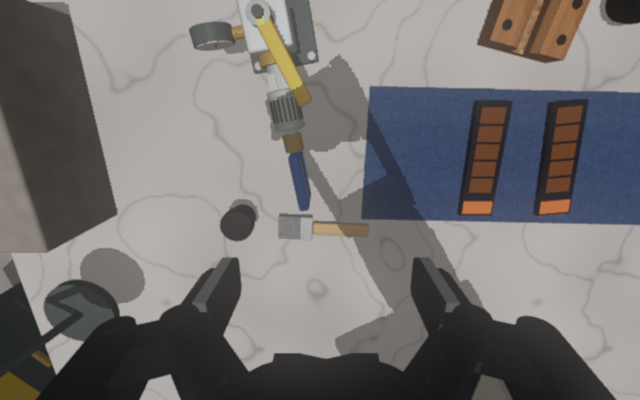

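The wrist views show:
- **Rack:** top plate corners near (305,20), (433,37), (404,194) and (300,187), with two filed tabs at (266,60) and (265,141).
- **Mat:** carriers at (299,125) and (385,123).
- **Station:** hub at (258,11), handle end at (303,98), and blade top edge from (295,155) to (304,208).

```bash
cat >> h.py <<'E'
def carriers(c,z=.012):
    """mat-lying carriers: list of (centre xy, unit dir tab->tip, length, width)"""
    hsv=cv2.cvtColor(c['frame'],cv2.COLOR_RGB2HSV)
    mat=cv2.inRange(hsv,(100,90,25),(125,255,255))
    cs,_=cv2.findContours(cv2.morphologyEx(mat,cv2.MORPH_CLOSE,np.ones((9,9))),cv2.RETR_EXTERNAL,cv2.CHAIN_APPROX_NONE)
    big=max(cs,key=cv2.contourArea); hull=np.zeros_like(mat); cv2.fillPoly(hull,[cv2.convexHull(big)],255)
    m=cv2.morphologyEx(cv2.bitwise_and(hull,cv2.bitwise_not(mat)),cv2.MORPH_OPEN,np.ones((3,3)))
    org=mask(c,'orange'); out=[]
    cs,_=cv2.findContours(m,cv2.RETR_EXTERNAL,cv2.CHAIN_APPROX_NONE)
    for k in cs:
        if cv2.contourArea(k)<400: continue
        P=ray(c,k[:,0]+0.0,z)[:,:2]
        r=cv2.minAreaRect((P*1000).astype(np.float32)); b=cv2.boxPoints(r)/1000
        e=b[1]-b[0],b[2]-b[1]; l=[np.linalg.norm(v) for v in e]; i=int(l[1]>l[0]); d=e[i]/l[i]; ctr=np.array(r[0])/1000
        f=np.zeros_like(m); cv2.fillPoly(f,[k],255); ys,xs=np.nonzero(cv2.bitwise_and(f,org))
        if len(xs)<10: continue
        t=ray(c,[[xs.mean(),ys.mean()]],z)[0,:2]
        if (t-ctr)@d>0: d=-d
        out.append((ctr,d,l[i],l[1-i]))
    return out
E
python3 - <<'E'
from h import *
import pickle
D=pickle.load(open('views.pkl','rb'))
top=vision.read_camera('top'); D['top']=top
c=D['stn']
for n,c in (('top',top),('stn',D['stn'])):
    for b in blobs(mask(c,'yellow'))[:2]:
        P=cv2.boxPoints(b);print(n,'yel',P.round().tolist(),ray(c,P,.152)[:,:2].round(4).tolist())
    for b in blobs(mask(c,'blue')):
        P=cv2.boxPoints(b); X=ray(c,P,.13)[:,:2]
        if X[:,1].mean()>.1: print(n,'blue',P.round().tolist(),X.round(4).tolist())
for n in ('mat','rack','stn','top'):
    for k in carriers(D[n]): print(n,'car',k[0].round(4),k[1].round(3),np.round(k[2:],4))
R4=ray(D['rack'],[(305,20),(433,37),(404,194),(300,187)],.1); print('rack',R4.round(4).tolist())
for b in blobs(mask(D['rack'],'orange'),60): print('tab',np.round(b[0]),ray(D['rack'],cv2.boxPoints(b),.044)[:,:2].round(4).tolist())
# crops
ims=[]
for f,(y0,y1,x0,x1) in (('w_stn.png',(0,215,180,345)),('w_rack.png',(0,215,240,450))):
    im=cv2.imread('pics/'+f)[y0:y1,x0:x1]; ims.append(cv2.resize(im,None,fx=2.1,fy=2.1,interpolation=cv2.INTER_CUBIC))
cv2.imwrite('pics/cropC.png',np.hstack(ims))
E
```

```text
top yel [[195.0, 158.0], [202.0, 155.0], [212.0, 175.0], [205.0, 178.0]] [[0.6132, 0.336], [0.6227, 0.3176], [0.5665, 0.2877], [0.5571, 0.306]]
top blue [[192.0, 128.0], [201.0, 128.0], [201.0, 137.0], [192.0, 137.0]] [[0.7065, 0.3565], [0.7063, 0.3307], [0.6798, 0.3296], [0.68, 0.3553]]
top car [0.4658 0.0343] [1.    0.001] [0.1681 0.0492]
top car [ 0.4668 -0.0767] [0.996 0.093] [0.1724 0.053 ]
rack [[0.5496, -0.3419, 0.1], [0.5358, -0.4587, 0.1], [0.3857, -0.4444, 0.1], [0.3936, -0.333, 0.1]]
```

View pics/cropC.png

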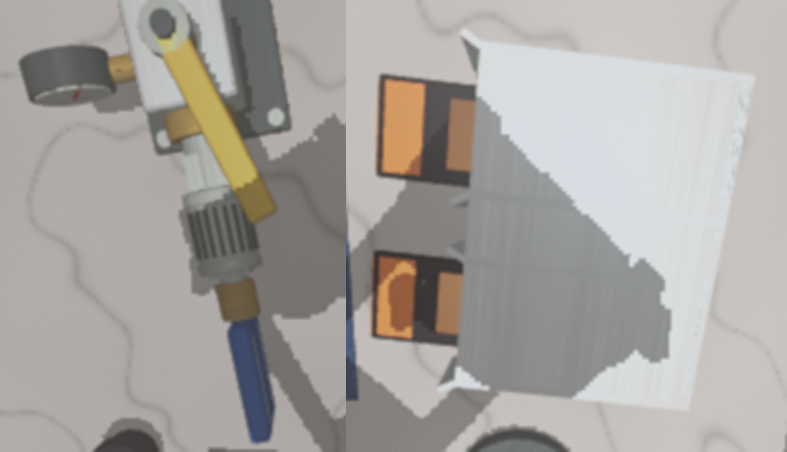

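Crop pixels: hub (162,22), handle end (261,216), blade top line (241,325) to (261,439), rack corners (478,42), (754,75), (688,410), (458,387).

Run:
```python
from h import *
import pickle
D=pickle.load(open('views.pkl','rb')); s=D['stn']; r=D['rack']
A=lambda u,v:(u/2.1+180,v/2.1); B=lambda u,v:((u-346.5)/2.1+240,v/2.1)
print('hub',ray(s,[A(162,22)],.157)[0].round(4),'hend',ray(s,[A(261,216)],.152)[0].round(4))
n=ray(s,[A(241,325),A(261,439)],.13)[:,:2]; d=n[0]-n[1]; L=np.linalg.norm(d); d/=L
print('blade',n.round(4).tolist(),L,'yaw',np.degrees(np.arctan2(d[1],d[0])),'origin from blade',(n.mean(0)+.161*d).round(4))
sl=ray(s,[A(224,272),A(207,193)],.1)  # sleeve rims approx centre
print('sleeve',sl.round(4).tolist())
C=ray(r,[B(478,42),B(754,75),B(688,410),B(458,387)],.1)[:,:2]; print('rackC',C.round(4).tolist(),[round(np.linalg.norm(C[i]-C[i-3]),4) for i in range(4)])
T=ray(r,[B(380,76),B(474,87),B(377,178),B(373,252),B(373,337)],.044)[:,:2];print('tabs',T.round(4).tolist())
for p in ((303,100),):print(mask(s,'yellow').sum(), cv2.cvtColor(s['frame'],cv2.COLOR_RGB2HSV)[80,292],cv2.cvtColor(s['frame'],cv2.COLOR_RGB2HSV)[180,298])
for n,pts in (('mat',[(285,70),(220,100),(320,100),(298,184),(240,150)]),):
    h=cv2.cvtColor(D[n]['frame'],cv2.COLOR_RGB2HSV)
    for p in pts: print(p,h[p[1],p[0]])
```

```text
hub [0.6237 0.3266 0.157 ] hend [0.5496 0.289  0.152 ]
blade [[0.4971, 0.3019], [0.4356, 0.2933]] 0.06202805238909036 yaw 7.98715213555814 origin from blade [0.6258 0.32  ]
sleeve [[0.5207, 0.3132, 0.1], [0.5608, 0.3203, 0.1]]
rackC [[0.5496, -0.3398], [0.5369, -0.4595], [0.3843, -0.443], [0.3966, -0.3257]] [np.float64(0.1204), np.float64(0.1535), np.float64(0.118), np.float64(0.1537)]
tabs [[0.5471, -0.2852], [0.542, -0.3334], [0.4981, -0.2799], [0.4595, -0.2747], [0.4116, -0.2709]]
0 [ 25 128 191] [112 103 106]
(285, 70) [ 13 122 148]
(220, 100) [110 102 117]
(320, 100) [115  78  75]
(298, 184) [ 15 145 207]
(240, 150) [110 101 116]
```

```bash
cat >> h.py <<'E'
PIV=np.array([.6240,.3270]); YAW=np.radians(10.4)
RC=np.array([.467,-.391]); RY=np.radians(-95.8)
def rot(v,a): return np.array([v[0]*np.cos(a)-v[1]*np.sin(a),v[0]*np.sin(a)+v[1]*np.cos(a)])
def sxy(x,y=0): return PIV+rot((x,y),YAW)
def rxy(x,y=0): return RC+rot((x,y),RY)
def down(a): return quat((0,0,-1),(np.cos(a),np.sin(a),0))   # jaw axis at world angle a
E
python3 - <<'E'
from h import *
print(bot.tcp_to_tips)
hand.move_gripper(.024,20); print('tips at 24mm',bot.tcp_to_tips)
def go(a,z,r=.068,f=bot.servo_line,**k):
    a=np.radians(a); f([*(PIV+r*np.array([np.cos(a),np.sin(a)])),z],down(a+np.pi/2),**k)
go(207.2,.24,f=bot.reach); go(207.2,.150,velocity=.08); o=st()
for a in np.arange(213,282,6): 
    go(a,.150,velocity=.08)
o=st()
for a in np.arange(281,292,1.0):
    go(a,.150,velocity=.03); o=get_obs(); F=o['wrist_force'][:2]; t=F@np.array([-np.sin(np.radians(a)),np.cos(np.radians(a))]); print(a,round(t,1))
    if t<-9: break
hand.move_gripper(.05); bot.servo_line([*o['position'][:2],.26]); st()
shot('top','top1.png')
E
```

```text
0.017
tips at 24mm 0.017
t 7.1 pos [0.5639 0.2961 0.1506] F [-0.3  0.3 -0.8] w 0.0236
t 10.2 pos [0.6344 0.2599 0.1499] F [ 0.1 -0.1  0.1] w 0.0240
281.0 -1.7
282.0 -1.9
283.0 -0.6
284.0 -1.6
285.0 -5.7
286.0 -8.7
287.0 -12.7
t 13.2 pos [0.6405 0.2614 0.259 ] F [ 0.1 -0.3 -0.3] w 0.0500
```

Run:
```python
from h import *
import pickle
hand.move_gripper(.085)
bot.reach([.56,.13,.28],down(-np.pi/2)); bot.dwell(.2); c=shot('wrist','w_blk.png'); pickle.dump(c,open('v2.pkl','wb'))
im=cv2.imread('pics/w_blk.png')[0:215,60:480]; cv2.imwrite('pics/cropD.png',cv2.resize(im,None,fx=1.9,fy=1.9,interpolation=cv2.INTER_CUBIC)); st()
```

```text
t 15.5 pos [0.5601 0.1302 0.2799] F [0.7 0.6 0.4] w 0.0851
```

View pics/cropD.png

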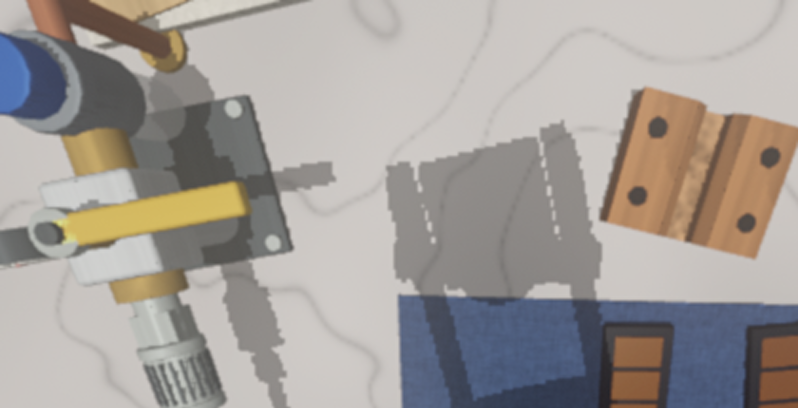

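The handle now lies square across the line, hub (48,233) to end (245,198). The block is at (700,175) with its slot running from about (713,110) to (680,240). I'll zoom in on the block.

Run:
```python
from h import *
im=cv2.imread('pics/w_blk.png')[35:145,370:490]; cv2.imwrite('pics/cropE.png',cv2.resize(im,None,fx=5,fy=5,interpolation=cv2.INTER_CUBIC))
import pickle
c=pickle.load(open('v2.pkl','rb'))
p=ray(c,[(48/1.9+60,233/1.9),(245/1.9+60,198/1.9)],.153)[:,:2]; d=p[1]-p[0]; print(p.round(4).tolist(),np.linalg.norm(d),np.degrees(np.arctan2(d[1],d[0]))+90)
```

```text
[[0.6241, 0.3284], [0.6385, 0.241]] 0.08856753311775517 9.39248903550488
```

View pics/cropE.png

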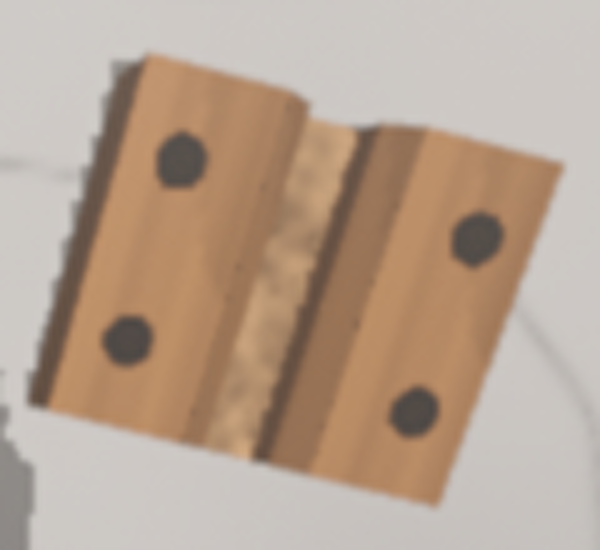

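Run:
```python
from h import *
import pickle
c=pickle.load(open('v2.pkl','rb')); t=vision.read_camera('top')
f=lambda *L:ray(c,[(u/5+370,v/5+35) for u,v in L],.034)[:,:2]
C=f((148,53),(564,163),(438,506),(47,408)); print(C.round(4).tolist(),'c',C.mean(0).round(4))
for a,b in ((0,3),(1,2),(1,0),(2,3)):
    d=C[a]-C[b]; print(np.linalg.norm(d).round(4),np.degrees(np.arctan2(d[1],d[0])).round(2))
L=f((295,92),(190,440),(430,128),(312,470)); print('lips',L.round(4).tolist(),L.mean(0).round(4)); 
for a in (0,2):
    d=L[a]-L[a+1]; print(np.degrees(np.arctan2(d[1],d[0])))
h=cv2.cvtColor(t['frame'],cv2.COLOR_RGB2HSV); m=cv2.inRange(h,(5,90,60),(18,255,255)); m[:,:295]=0;m[:,336:]=0;m[:138]=0;m[176:]=0
P=np.argwhere(cv2.morphologyEx(m,cv2.MORPH_CLOSE,np.ones((7,7))))[:,::-1]; b=cv2.minAreaRect(P.astype(np.float32)); X=ray(t,cv2.boxPoints(b),.034)[:,:2]; print('top',X.round(4).tolist(),X.mean(0).round(4))
```

```text
[[0.7002, 0.0478], [0.6776, -0.0493], [0.6003, -0.0313], [0.6234, 0.066]] c [0.6504 0.0083]
0.0789 -13.38
0.0793 -13.13
0.0997 -103.11
0.1 -103.38
lips [[0.6922, 0.0139], [0.616, 0.031], [0.6848, -0.0176], [0.6089, 0.0006]] [0.6505 0.007 ]
-12.58754379686959
-13.489763234498119
top [[0.6186, 0.0664], [0.7015, 0.0491], [0.6783, -0.0494], [0.5961, -0.0311]] [0.6486 0.0088]
```

```bash
sed -i 's/^PIV=.*/PIV=np.array([.6240,.3272]); YAW=np.radians(10.3)\nBC=np.array([.650,.008]); BY=np.radians(-13.2)/' h.py
cat >> h.py <<'E'
def nozzle_top():
    c=vision.read_camera('top'); hsv=cv2.cvtColor(c['frame'],cv2.COLOR_RGB2HSV); m=cv2.inRange(hsv,(105,110,50),(125,255,255)); 
    m[:185]=0; m[235:]=0; m[:,:190]=0; m[:,232:]=0
    P=np.argwhere(m)[:,::-1]; return len(P), ray(c,[P.mean(0)],.13)[0,:2].round(4), P.min(0),P.max(0)
E
python3 - <<'E'
from h import *
print(nozzle_top())
q=down(YAW-np.pi/2); ux=rot((1,0),YAW)
bot.reach([*sxy(-.083),.22],q); bot.servo_line([*sxy(-.083),.100],velocity=.1); st()
hand.move_gripper(.025,80); o=st()
p0=np.array(o['position'])
for s in np.arange(.002,.0145,.002):
    p=p0.copy(); p[:2]+=ux*s; bot.servo_line(p,velocity=.03); o=get_obs(); F=np.array(o['wrist_force'])[:2]@ux
    print(round(s,3),(np.array(o['position'])[:2]-p0[:2])@ux,round(F,1))
    if F<-28: break
bot.dwell(.3); print(nozzle_top()); st(); shot('scene','scene1.png')
E
```

```text
h.py:60: RuntimeWarning: Mean of empty slice.
  P=np.argwhere(m)[:,::-1]; return len(P), ray(c,[P.mean(0)],.13)[0,:2].round(4), P.min(0),P.max(0)
  ret = um.true_divide(
Traceback (most recent call last):
  File "h.py", line 60, in nozzle_top
    P=np.argwhere(m)[:,::-1]; return len(P), ray(c,[P.mean(0)],.13)[0,:2].round(4), P.min(0),P.max(0)
                                                                                    ~~~~~^^^
ValueError: zero-size array to reduction operation minimum which has no identity
```

Run:
```python
from h import *
q=down(YAW-np.pi/2); ux=rot((1,0),YAW)
bot.reach([*sxy(-.083),.22],q); bot.servo_line([*sxy(-.083),.100],velocity=.1); st()
hand.move_gripper(.025,80); o=st()
p0=np.array(o['position'])
for s in np.arange(.002,.0145,.002):
    p=p0.copy(); p[:2]+=ux*s; bot.servo_line(p,velocity=.03); o=get_obs(); F=np.array(o['wrist_force'])[:2]@ux
    print(round(s,3),((np.array(o['position'])[:2]-p0[:2])@ux).round(4),round(F,1))
    if F<-28: break
bot.dwell(.3); st(); 
im=shot('wrist')['frame'][:,:,::-1]; s=shot('scene')['frame'][120:260,340:480,::-1]
cv2.imwrite('pics/slv.png',np.hstack([cv2.resize(im[0:300,100:500],None,fx=1.05,fy=1.05),cv2.resize(s,(315,315),interpolation=cv2.INTER_CUBIC)]))
```

```text
t 17.7 pos [0.5428 0.3126 0.1007] F [1.  0.3 0.7] w 0.0848
t 18.3 pos [0.5424 0.3126 0.1005] F [-1.7 -0.2  4.6] w 0.0299
0.002 0.0011 -4.7
0.004 0.003 -5.8
0.006 0.0048 -6.8
0.008 0.0071 -5.1
0.01 0.0085 -7.4
0.012 0.0103 -9.2
0.014 0.012 -10.3
t 20.3 pos [0.5542 0.3146 0.1005] F [-10.1  -1.4   9.1] w 0.0294
```

View pics/slv.png

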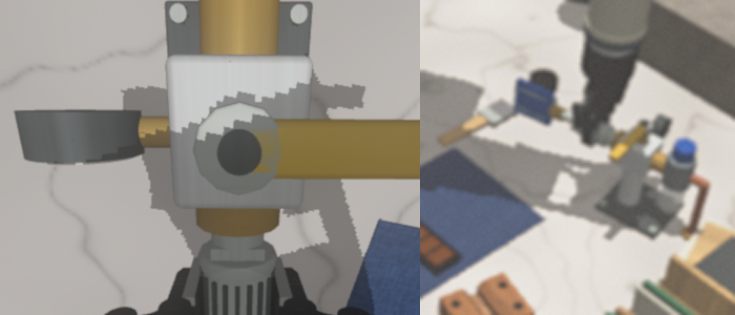

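Run:
```python
from h import *
ux=rot((1,0),YAW)
def nb(c):
    hsv=cv2.cvtColor(c['frame'],cv2.COLOR_RGB2HSV); m=cv2.inRange(hsv,(108,100,50),(122,255,255)); m[:145]=0;m[185:]=0;m[:,:375]=0;m[:,412:]=0
    P=np.argwhere(m)[:,::-1]; return len(P),P.mean(0).round(1)
a=dict(frame=cv2.imread('pics/scene0.png')[:,:,::-1].copy())
c=vision.read_camera('scene'); print(nb(a),nb(c))
for d in (.161,.179): print(d,proj(c,[*sxy(-d),.1]).round(1))
for i in range(2):
    o=get_obs(); p=np.array(o['position']); p[:2]+=ux*.003; bot.servo_line(p,velocity=.03); o=st()
    if np.array(o['wrist_force'])[:2]@ux<-18: break
bot.dwell(.3); print(nb(vision.read_camera('scene')))
```

```text
(38, array([394.7, 159.6])) (0, array([nan, nan]))
0.161 [[393.6 166.1]]
0.179 [[389.1 163.9]]
t 20.7 pos [0.5543 0.3146 0.1005] F [-13.9  -1.9  12.3] w 0.0299
t 21.0 pos [0.5543 0.3147 0.1005] F [-14.5  -1.3  12.7] w 0.0296
(0, array([nan, nan]))<stdin>:5: RuntimeWarning: Mean of empty slice.
  ret = um.true_divide(
```

Run:
```python
from h import *
import pickle
hand.move_gripper(.085); bot.dwell(.3); o=st()
bot.servo_line([*o['position'][:2],.24],velocity=.2)
bot.reach([*sxy(-.245,0),.27],down(YAW-np.pi/2)); bot.dwell(.2); c=shot('wrist','w3.png'); pickle.dump(c,open('v3.pkl','wb')); st()
im=cv2.imread('pics/w3.png')[0:260,200:460]; cv2.imwrite('pics/cropF.png',cv2.resize(im,None,fx=2.2,fy=2.2,interpolation=cv2.INTER_CUBIC))
for d in (.104,.062): print(d,((proj(c,[*sxy(-d),.1175])-[200,0])*2.2).round(1))
for d in (.1465,.2115): print(d,((proj(c,[*sxy(-d),.13])-[200,0])*2.2).round(1))
```

```text
t 22.2 pos [0.5573 0.3152 0.1005] F [ 0.4 -0.4 -0.4] w 0.0849
t 24.0 pos [0.3839 0.2836 0.2695] F [ 0.6  0.5 -0.2] w 0.0852
0.104 [[277.5  56.4]]
0.062 [[277.5 -78.3]]
0.1465 [[277.7 176.5]]
0.2115 [[277.7 348.2]]
```

View pics/cropF.png

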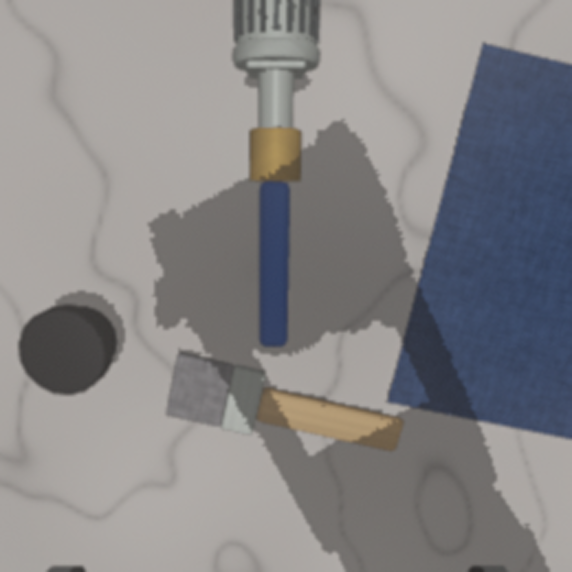

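The nozzle is out about 18 mm (blade top from (274,182) to (274,345), predicted 176 to 348), and the sleeve rim at (276,60) is forward. Next I take the nozzle to the block.

Run:
```python
from h import *
ux=rot((1,0),YAW); q=down(YAW-np.pi/2); G=.012
hand.move_gripper(.05,60)
g=sxy(-.1795+G,.0012)
bot.reach([*g,.22],q); bot.servo_line([*g,.116],velocity=.1); hand.move_gripper(.0,60); o=st()
p=np.array(o['position'])
p[:2]-=ux*.04; bot.servo_line(p,velocity=.05); st()
p[2]=.24; bot.servo_line(p,velocity=.15)
b=BC+rot((G,0),BY); qb=down(BY-np.pi/2)
bot.reach([*b,.24],qb); bot.dwell(.2)
bot.servo_line([*b,.075],velocity=.12); bot.dwell(.2); o=st(); z=.075
while z>.052:
    z-=.0015; bot.servo_line([*b,z],velocity=.03); o=get_obs(); F=o['wrist_force']
    if F[2]>9: break
print(z); st()
im=shot('wrist','w4.png')
```

```text
t 26.6 pos [0.4592 0.2983 0.1163] F [-0.2 -2.6  3.4] w 0.0107
t 27.5 pos [0.4202 0.2913 0.1164] F [ 0.7 -0.5 -0.7] w 0.0106
t 31.8 pos [0.662  0.0053 0.0756] F [ 0.2  0.5 -1.1] w 0.0109
0.06299999999999999
t 33.8 pos [0.6626 0.0052 0.0642] F [-0.8 -0.1  9.4] w 0.0110
```

View pics/w4.png

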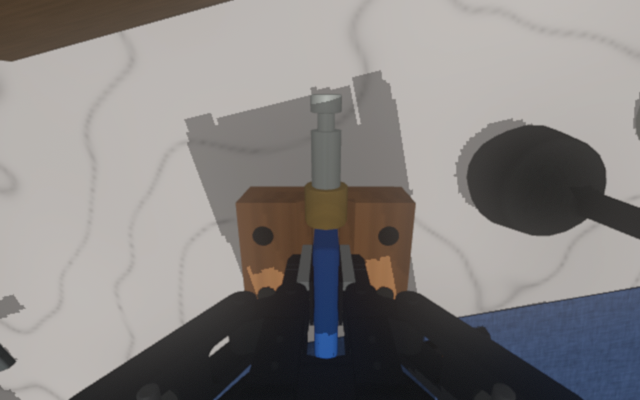

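Contact came about 6 mm high, though the blade sits laterally in line with the slot (326,290). I'll let go so it can settle, then press it down with closed fingers.

Run:
```python
from h import *
import pickle
hand.move_gripper(.03,30); bot.dwell(.3); o=st()
p=np.array(o['position']); p[2]=.20; bot.servo_line(p,velocity=.15)
q=down(BY-np.pi/2)
v=BC+rot((-.03,0),BY); bot.reach([*v,.22],q); bot.dwell(.2); c=shot('wrist','w5.png'); pickle.dump(c,open('v5.pkl','wb'))
s=vision.read_camera('scene')
uv=proj(s,[*BC,.05])[0].astype(int); print(uv)
S=s['frame'][uv[1]-45:uv[1]+45,uv[0]-45:uv[0]+45,::-1]
cv2.imwrite('pics/cropG.png',np.hstack([cv2.resize(cv2.imread('pics/w5.png')[0:260,180:470],(446,400),interpolation=cv2.INTER_CUBIC),cv2.resize(S,(350,400),interpolation=cv2.INTER_CUBIC)]))
for z in (.042,.072): print(z,[((proj(c,[*(BC+rot((x,0),BY)),z])[0]-[180,0])*446/290).round(1).tolist() for x in (-.0325,.0325,.0955)])
```

```text
t 34.5 pos [0.6616 0.0053 0.0629] F [0.2 0.2 1.2] w 0.0299
[368 251]
0.042 [[224.3, 284.0], [224.2, 186.0], [224.2, 76.9]]
0.072 [[224.3, 296.8], [224.3, 189.2], [224.3, 67.7]]
```

View pics/cropG.png

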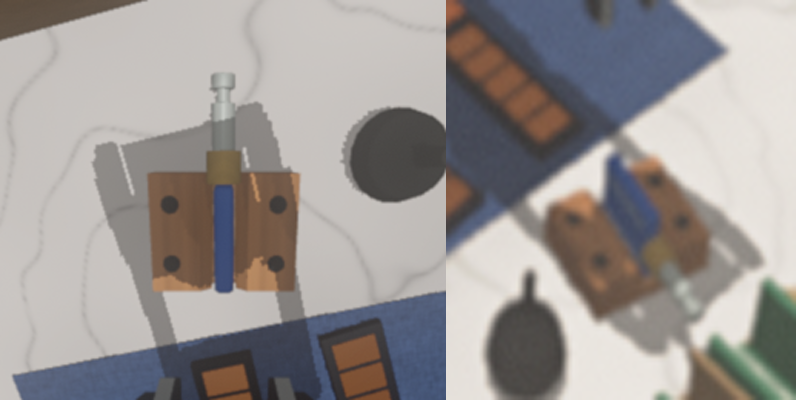

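```bash
cat >> h.py <<'E'
def blade(c,z=.072,zc=.05):
    """blade top edge in block frame from wrist view: x range, y mean per end"""
    hsv=cv2.cvtColor(c['frame'],cv2.COLOR_RGB2HSV); m=cv2.inRange(hsv,(108,70,40),(125,255,255))
    u=proj(c,[*BC,z])[0].astype(int); n,l,s,_=cv2.connectedComponentsWithStats(m); k=np.bincount(l[u[1]-15:u[1]+15,u[0]-6:u[0]+6].ravel(),minlength=n); k[0]=0; m=l==k.argmax()
    P=np.argwhere(m)[:,::-1]; X=ray(c,P,z)[:,:2]-BC; X=np.array([rot(v,-BY) for v in X])
    a,b=X[:,0].min(),X[:,0].max(); print('blade x',a.round(4),b.round(4),'mid',((a+b)/2).round(4),'y ends',[X[abs(X[:,0]-e)<.008,1].mean().round(4) for e in (a+.01,b-.01)], 'n',len(P))
E
python3 - <<'E'
from h import *
import pickle
blade(pickle.load(open('v5.pkl','rb')))
hand.move_gripper(0,40)
q=down(BY)   # jaw along block x: fingertips footprint long across blade
bot.reach([*BC,.16],q); bot.servo_line([*BC,.105],velocity=.1); bot.dwell(.2); f0=get_obs()['wrist_force'][2]; z=.103
while z>.080:
    z-=.001; bot.servo_line([*BC,z],velocity=.03); o=get_obs()
    if o['wrist_force'][2]-f0>3: print('F',round(o['wrist_force'][2]-f0,1),'z',round(o['position'][2],4))
    if o['wrist_force'][2]-f0>15: break
bot.servo_line([*BC,.16],velocity=.15); st()
v=BC+rot((-.03,0),BY); bot.reach([*v,.22],down(BY-np.pi/2)); hand.move_gripper(.06,60); bot.dwell(.2); c=shot('wrist','w6.png'); blade(c)
E
```

```text
blade x -0.0285 0.0343 mid 0.0029 y ends [np.float64(0.0007), np.float64(0.0009)] n 768
F 10.5 z 0.0891
F 19.7 z 0.089
t 43.5 pos [0.6495 0.008  0.1593] F [-0.2  0.4 -0.7] w 0.0003
blade x -0.028 0.0349 mid 0.0034 y ends [np.float64(0.0008), np.float64(0.0004)] n 784
```

Run:
```python
from h import *
import pickle
c=pickle.load(open('v5.pkl','rb')); h=cv2.cvtColor(c['frame'],cv2.COLOR_RGB2HSV)
C=ray(c,[(180+u*290/446,v*.65) for u,v in ((152,291),(299,291),(300,172),(148,172))],.034)[:,:2]-BC
print(np.array([rot(v,-BY) for v in C]).round(4).tolist())
# profile along block x at y=+-25mm
for y in (-.03,.03):
    xs=np.arange(-.055,.056,.001); P=np.array([[*(BC+rot((x,y),BY)),.034] for x in xs]); uv=proj(c,P).astype(np.float32)
    s=cv2.remap(h[:,:,1],uv[:,0].copy(),uv[:,1].copy(),cv2.INTER_LINEAR).ravel().astype(int); g=np.diff(s)
    print(y,'rise',xs[g[:55].argmax()]+.0005,'fall',xs[55+g[55:].argmin()]+.0005)
```

```text
[[-0.0397, 0.051], [-0.0397, -0.0528], [0.0408, -0.0493], [0.0409, 0.0496]]
-0.03 rise -0.039499999999999987 fall 0.040500000000000085
0.03 rise -0.039499999999999987 fall 0.040500000000000085
```

Run:
```python
from h import *
q=down(BY-np.pi/2); b=BC+rot((.012,.0005),BY)
hand.move_gripper(.04,30)
bot.reach([*b,.16],q); bot.servo_line([*b,.062],velocity=.1); hand.move_gripper(0,30); o=st()
p=np.array(o['position']); p[:2]-=rot((.003,0),BY); bot.servo_line(p,velocity=.02); bot.dwell(.2); o=st()
hand.move_gripper(.04); p[2]=.17; bot.servo_line(p,velocity=.12)
v=BC+rot((-.03,0),BY); bot.reach([*v,.22],q); bot.dwell(.2); c=shot('wrist','w7.png'); blade(c)
```

```text
t 48.0 pos [0.6623 0.0057 0.0627] F [-0.7 -0.4  5.2] w 0.0116
t 48.5 pos [0.659  0.0065 0.0628] F [-3.3  0.7  5.1] w 0.0113
blade x -0.031 0.031 mid 0.0 y ends [np.float64(0.001), np.float64(0.0011)] n 777
```

```bash
sed -i "s/mat=cv2.inRange.*/mat=cv2.inRange(hsv,(100,62,45),(125,255,255))/; s/org=mask(c,'orange'); out=\[\]/org=cv2.inRange(hsv,(5,110,165),(20,255,255)); out=[]/" h.py
python3 - <<'E'
from h import *
import pickle
hand.move_gripper(0,40)
bot.reach([*BC,.16],down(BY)); bot.servo_line([*BC,.095],velocity=.12); f0=get_obs()['wrist_force'][2]; z=.093
while z>.082:
    z-=.001; bot.servo_line([*BC,z],velocity=.03); o=get_obs()
    if o['wrist_force'][2]-f0>8: print('press F',round(o['wrist_force'][2]-f0,1),'z',round(o['position'][2],4)); break
bot.servo_line([*BC,.17],velocity=.15); hand.move_gripper(.085,80)
D=pickle.load(open('views.pkl','rb'))
bot.reach([.42,-.02,.28],down(-np.pi/2)); bot.dwell(.2); c=shot('wrist','w8.png'); st()
t=vision.read_camera('top'); pickle.dump((c,t),open('v8.pkl','wb'))
for n,v in (('old',D['mat']),('new',c),('top',t)):
    for k in carriers(v): print(n,k[0].round(4),k[1].round(3),np.round(k[2:],4))
E
```

```text
press F 10.5 z 0.089
t 57.2 pos [ 0.4204 -0.02    0.2797] F [ 0.5 -1.   0.8] w 0.0848
old [0.4619 0.0385] [ 0.999 -0.037] [0.1789 0.0595]
old [ 0.4661 -0.0764] [0.995 0.095] [0.1721 0.0509]
new [0.4613 0.0345] [ 1.    -0.002] [0.1783 0.0504]
new [ 0.4611 -0.0767] [1.    0.014] [0.183  0.0631]
```

```bash
cat >> h.py <<'E'
def file_carrier(ctr,d,col,shelf):
    a=np.arctan2(d[1],d[0]); g=np.array(ctr)-.066*np.array(d); q=down(a+np.pi/2)
    hand.move_gripper(.062,80); bot.reach([*g,.12],q); bot.servo_line([*g,.030],velocity=.12); bot.dwell(.2)
    f0=get_obs()['wrist_force'][2]; z=.027
    while z>.009:
        z-=.001; bot.servo_line([*g,z],velocity=.03)
        if get_obs()['wrist_force'][2]-f0>3: break
    print('touch z',round(z,4)); bot.servo_line([*g,z+.0025],velocity=.03)
    hand.move_gripper(.03,80); o=st(); zg=o['position'][2]
    bot.servo_line([*g,.16],velocity=.15)
    c=shot('wrist','held%d.png'%round(col*1000)); 
    qr=down(RY+np.pi/2); G=lambda x:rxy(x-.085-.066,col)   # TCP for tip at rack x
    zi=zg-.002+shelf+.0035
    bot.reach([*G(-.105),.16],qr); bot.servo_line([*G(-.105),zi],velocity=.12); bot.dwell(.2); st()
    ux=rot((1,0),RY); F=lambda: np.array(get_obs()['wrist_force'])[:2]@ux
    f0=F()
    for x in np.r_[np.arange(-.09,.042,.01),np.arange(.044,.066,.002)]:
        bot.servo_line([*G(x),zi],velocity=.06 if x<.042 else .02); f=F()-f0
        if f<-4: print('tip x',round(x,3),'F',np.round(get_obs()['wrist_force'],1))
        if f<-14: break
    return x,zi,G(x)
E
python3 - <<'E'
from h import *
x,zi,g=file_carrier((.4665,-.0766),(.9955,.095),-.045,.056)
st(); cv2.imwrite('pics/ins1.png',shot('scene')['frame'][:,:,::-1])
E
```

```text
touch z 0.013
t 65.6 pos [ 0.4013 -0.0832  0.0165] F [-4.5 -2.7 25.5] w 0.0484
t 69.4 pos [ 0.4486 -0.1319  0.0747] F [-0.8 -0.3 -1.4] w 0.0473
tip x 0.056 F [ 2.4  7.  -0.2]
tip x 0.058 F [ 7.3 18.3 -0.8]
t 76.0 pos [ 0.4314 -0.2908  0.0734] F [ 7.3 18.3 -0.8] w 0.0474
```

```bash
cat >> h.py <<'E'
def release_in_rack():
    o=get_obs(); p=np.array(o['position']); ux=rot((1,0),RY); p[:2]-=ux*.001; p[2]-=.003
    bot.servo_line(p,velocity=.03); st(); hand.move_gripper(.064,80); p[2]=.17; bot.servo_line(p,velocity=.12); st()
E
python3 - <<'E'
from h import *
import pickle
release_in_rack()
bot.reach([.40,-.20,.28],down(-np.pi/2)); bot.dwell(.2); c=shot('wrist','w9.png')
for k in carriers(c)+carriers(vision.read_camera('top')): print(k[0].round(4),k[1].round(3),np.round(k[2:],4))
E
```

```text
t 76.4 pos [ 0.4315 -0.2899  0.0704] F [-0.8  0.7 -0.1] w 0.0476
t 77.7 pos [ 0.4311 -0.2895  0.1694] F [ 0.7  0.2 -0.8] w 0.0640
[0.4654 0.0327] [ 1.    -0.003] [0.1702 0.0539]
[0.4658 0.0344] [ 1. -0.] [0.168  0.0492]
```

View pics/w9.png

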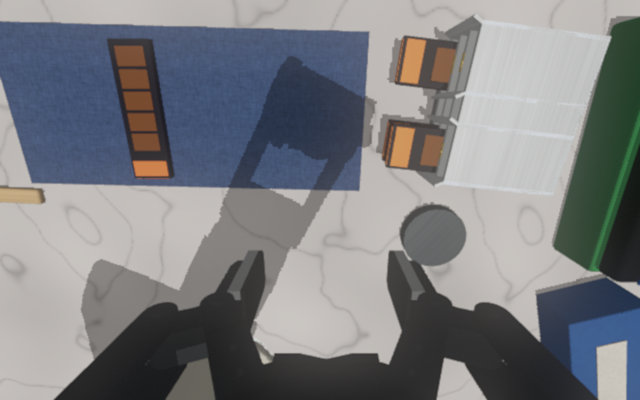

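The first carrier is home: its tab at (410,145) sits over the filed one, with nothing else moved. The other carrier is still at (140,108), at (0.4658, 0.0344). I'll file it with a little more finger clearance when closing.

```bash
sed -i 's/z+.0025\]/z+.0045]/' h.py
python3 - <<'E'
from h import *
x,zi,g=file_carrier((.4658,.0344),(1,0),.045,.056)
st(); release_in_rack()
hand.move_gripper(0,40); q=down(RY+np.pi/2); ux=rot((1,0),RY)
# nudge each new carrier's tab end with closed fingers to confirm it is home
for col in (.045,-.045):
    bot.reach([*rxy(-.155,col),.16],q); bot.servo_line([*rxy(-.155,col),.0765],velocity=.12); bot.dwell(.2)
    f0=np.array(get_obs()['wrist_force'])[:2]@ux
    for s in np.arange(-.138,-.110,.002):
        bot.servo_line([*rxy(s,col),.0765],velocity=.03); o=get_obs(); f=np.array(o['wrist_force'])[:2]@ux-f0
        if f<-10: break
    print('nudge',col,round(s,4),round(f,1),'TCP rack x',((np.array(o['position'])[:2]-RC)@ux).round(4))
    bot.servo_line([*rxy(-.155,col),.0765],velocity=.1); bot.servo_line([*rxy(-.155,col),.17],velocity=.15)
hand.move_gripper(.085); bot.reach([.40,-.30,.28],down(-np.pi/2)); bot.dwell(.2); shot('wrist','w10.png')
bot.reach([.30,-.55,.30],down(-np.pi/2)); bot.dwell(.2); shot('top','topF.png'); shot('scene','sceneF.png')
st()
im=cv2.resize(cv2.imread('pics/w10.png')[0:210,250:560],(440,298),interpolation=cv2.INTER_CUBIC); t=cv2.imread('pics/topF.png')[100:300,160:500]
s=cv2.imread('pics/sceneF.png')[140:340,170:490]
cv2.imwrite('pics/final.png',np.vstack([np.hstack([im,cv2.resize(cv2.imread('pics/top0.png')[100:300,160:500],(360,298))]),np.hstack([cv2.resize(s,(440,290)),cv2.resize(t,(360,290))])]))
E
```

```text
touch z 0.013
t 87.0 pos [0.3998 0.0344 0.018 ] F [-3.2 -0.4 17.6] w 0.0474
t 90.4 pos [ 0.5381 -0.141   0.0763] F [-0.2  0.8 -1.4] w 0.0478
tip x 0.056 F [ 1.7  4.9 -0.7]
tip x 0.058 F [ 5.7 14.   0. ]
tip x 0.06 F [ 7.2 24.   0.8]
t 97.3 pos [ 0.521  -0.3007  0.0748] F [ 7.2 24.   0.8] w 0.0479
t 97.7 pos [ 0.5213 -0.3001  0.0721] F [1.  1.2 1.7] w 0.0472
t 99.0 pos [ 0.5207 -0.2995  0.1693] F [ 0.3  1.  -0.8] w 0.0638
nudge 0.045 -0.122 -14.2 TCP rack x -0.1241
nudge -0.045 -0.122 -18.5 TCP rack x -0.1246
t 114.0 pos [ 0.3007 -0.5493  0.3002] F [-0.1  0.6  0.1] w 0.0849
```

View pics/final.png

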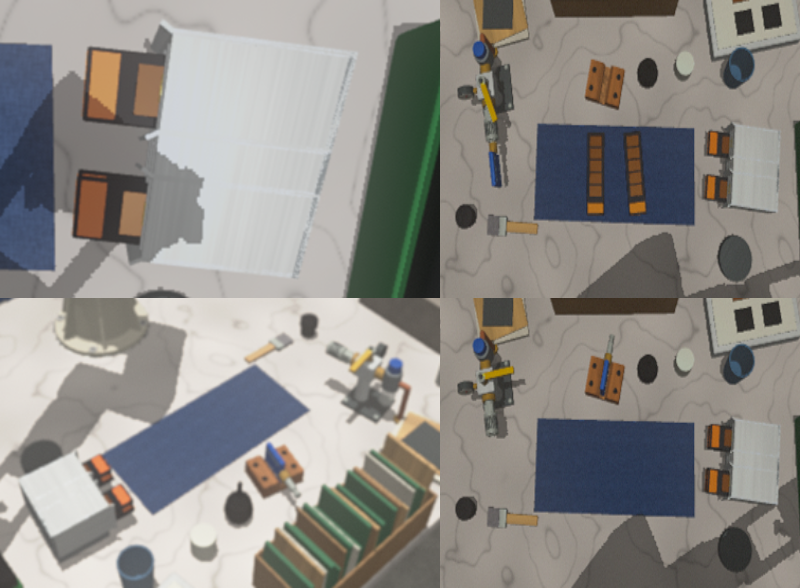

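```bash
python3 -c "
from h import *
print(hand_in())"
```

```text
the job is handed in; nothing more can be done
None
```

The job is done and handed in at about 114 s on the robot's clock (limit 210 s). `hand_in()` gave no verdict.

- **Valve:** I shut it first, pushing until the handle met its stop at about 12.7 N. The pictures show it square across the line.
- **Sleeve and nozzle release:** I then pulled the sleeve back about 12 mm to its stop. The nozzle came out about 18 mm. After I let go, the sleeve's rim was back in its forward position.
- **Nozzle in the block:** It first landed about 2.6 mm off centre, so I slid it back; it now measures within about 0.5 mm. Contact on the way in came about 6 mm higher than I expected. Pressing on top with the fingers afterwards, and again after the slide, put the blade's top edge at 72 mm, so it is fully down.
- **Carriers:** Two were on the mat, and both are now in the middle slots with their tabs outwards. Each met the back stop where expected. A push on each tab end afterwards stopped at the same depth, within about 0.5 mm.
- **Rest of the bench:** The last top and scene pictures show the mat empty and no other item visibly moved. I did not see the random knock happen.
- **Not fully checked:** The two carriers already filed below were only judged by eye and are mostly hidden by the new ones, but nothing touched them. While closing on the carriers the fingertips pressed the mat with up to 25 N, within limits.

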